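Shelve two archive registers by height

TASK

Two old parchment-bound registers, one short and one tall, stand upright on the archive table beside a small green two-tier rack. Shelve the short one on the lower tier and the tall one on the upper tier, where each fits its headroom: standing upright, square to the rack like the ones already there, and slid back to the stop. Leave the other things on the table where they are.

Things in the scene. Friction and masses are not known exactly. Their poses are not given: they have to be found in the camera images.
- short_register: Short parchment-bound book standing upright: 150 long (own x) by 34 thick (own y) by 100 mm high (z), about 0.27 kg, rigid. Origin: centre of its underside. Spine at its -x end; either end may go in first. Starts upright on the table, always with the same measures.
- tall_register: Tall parchment-bound book standing upright, the same but 150 mm high: 150 long (own x) by 34 thick (own y) by 150 mm high (z), about 0.40 kg. Origin: centre of its underside. Too tall for the lower tier.
- rack: Fixed green steel two-tier rack, stepped back, open at one side and above in front; 290 deep (x), 300 wide (y), 350 mm high. Its x axis points level into the rack from the open side, y across, z up; the places below share these axes. In each tier two registers of the same length stand fixed at the +y end (up to 98 and 152 mm high); the rest of the tier is an open gap for the new one.
- low_place (a point): Point on the lower board, 20 mm above the table, for the centre of the short register's underside; its inner end is then 5 mm from the back stop. From here: board x -90 to +85 mm, back stop (20 high) at x +80, open gap y -112 to +97. Headroom 125 mm beneath the upper board, whose front edge is at x +32, so a shelved register stands 107 mm out in front of it.
- high_place (a point): Point on the upper board, 160 mm above the table, for the centre of the tall register's underside, inner end 5 mm from the back stop; 115 mm further in and 140 mm above low_place. From here: board (15 thick) x -83 to +85 mm, back stop (20 high) at x +80, open gap y -112 to +97. Headroom 178 mm beneath the top board (12 thick), whose front edge is at x +32.
- flat_register: Bystander: brown book lying flat on the table, 210 by 150 by 36 mm thick. Origin: centre of its underside. Leave it alone.
- paper_weight: Bystander: brass weight with a knob, 60 mm across, 45 mm high. Origin: centre of its underside. Leave it alone.
- pencil_pot: Bystander: dark steel cup, 72 mm across, 90 mm high. Origin: centre of its underside. Leave it alone.

How it is judged:
At the end, for the whole second after the job is handed in: The short register stands on the lower tier and the tall one on the upper tier, each in its open gap, within 20 mm of fully home along the rack's depth, on its board, upright (within 7 degrees), square to the rack (within 12 degrees) and at rest; anywhere across the open gap will do (x of short_register in the frame of low_place between -0.02 and 0.02 m and y of short_register in the frame of low_place between -0.1 and 0.1 m and z of short_register in the frame of low_place between -0.01 and 0.01 m and angle between each of short_register, tall_register's own z axis and vertical below 0.12 rad and angle between the x axis of short_register and the x axis of low_place, either way round below 0.21 rad and linear speed of each of short_register, tall_register below 0.02 m/s and x of tall_register in the frame of high_place between -0.02 and 0.02 m and y of tall_register in the frame of high_place between -0.1 and 0.1 m and z of tall_register in the frame of high_place between -0.01 and 0.01 m and angle between the x axis of tall_register and the x axis of high_place, either way round below 0.21 rad); the robot touches nothing.
It fails at once if the flat register is moved by more than 40 mm (distance of flat_register from where it was at the start of the episode above 0.04 m).
It fails at once if the paper weight is moved by more than 40 mm (distance of paper_weight from where it was at the start of the episode above 0.04 m).
It fails at once if the pencil pot is moved by more than 40 mm (distance of pencil_pot from where it was at the start of the episode above 0.04 m).
It also fails if it takes over 61 s, if anything falls off the work surface, if the arm or the gripper's body presses on something with over 40 N, if the wrist force passes 120 N, or if a joint passes its speed limit or range.

ROBOT

A 6-joint arm with a two-finger parallel gripper is mounted at the origin on the work surface. World frame = base frame: x ahead of the robot, y to its left, z up, the work surface at z = 0. Lengths are in m, angles in rad, forces in N, time in s.
With the tool pointing down it reaches from about 0.4 to 0.825 m from the base axis. Payload 7 kg.
Tool frame: the origin (TCP) lies at the very end of the fingers, on their centre line; the grasp point (between the pads) lies 19 mm behind it; z points along the fingers, x is the direction in which the jaws open and shut, and the axes are right-handed (so a half turn about z gives the same grasp; the last joint's range is limited). The gripper opens to 88 mm and grips with 3 to 60 N. Pads are 19 mm wide; open, the fingers measure 130 mm over their backs; the gripper's body (78 mm by 193 mm) begins 47 mm behind the grasp point.
Start: joints at [-0.848, 0.359, 0.012, 0, -1.224, -0.288], TCP at [0.284, -0.612, 0.193] pointing down, gripper open.
Joint ranges: [-3.07, 3.07], [-1.43, 2.12], [-1.02, 1.25], [-3.03, 1.67], [-3.05, -0], [-3.03, 3.03]. Speed limits (rad/s): [2.39, 2.39, 3.01, 3.14, 3.14, 3.14].

INTERFACE

Orientations are given as [roll, pitch, yaw] about the fixed x, y, z axes, in that order (R = Rz(yaw) Ry(pitch) Rx(roll)).
In Python, from station import telemetry, grab_frame, arm, regions_of, pinpoint gives the robot as it stands. The module is installed in compiled form; this text tells all that it offers.
- The arm moves only by the shell command python3 -m inch 'ROWS' [FORCE]. ROWS is text: rows parted by semicolons, each of 7 numbers parted by spaces: the opening, from 0 (shut) to 1 (fully open), then the shift along the world's x, y, z in cm, then the turn, a rotation vector about the world's x, y, z in degrees. A call has 1 to 12 rows; each row is the pose to reach, as a shift and turn from the pose measured when the call began; what a row does not reach only later rows make up. A row lasts 1/8 s, in which the tool goes at most 62.5 mm and 10.7 degrees, less where a joint would pass 70% of its speed; a pose out of reach is approached as far as the arm can. A call with a gripper value outside its range is refused whole. The fingers move at their own pace and stop on an object; FORCE is the grip in N (left out, the last holds). Time passes only in rows, so rows that repeat a pose let the fingers close. It gives the time, the measured TCP pose, the force and the opening at its end, in the units of the state.
- telemetry.get_state(): the state, without advancing time (a new reading comes with each control period).
- grab_frame(name): name is "side" or "top" or "wrist"; returns a dict with "pixels" (480x640x3 uint8, red, green, blue), "fx", "fy", "cx", "cy" (pixels), "R" (3x3) and "t" (3): a world point X has camera coordinates R X + t. Camera axes: x right, y down, z forward; pixel columns grow to the right and rows downward; lengths in m; the calibration is good to about 2 mm. A picture is of the moment at which its call begins. There is no depth.
- arm.job_done(): hands the job in, once; it reports no verdict.
Trained networks look in the newest picture that a camera, given by its name, has taken for a name from the list of things; names that differ only in an ending like _2 or _b are one class to them, and where a whole thing is asked for, a point or a joint stands for the part that bears it (a point fixed in the world has none). Each returns a list of dicts, best first, with "p" (0 to 1); they miss things now and then, are a little off and sometimes report something else, mostly with a low value. They report only what shows in the picture. A call takes as long as a camera call.
- regions_of(camera, name): "pixels" (480x640 bool, what is visible of it) and "bbox" ([left, top, right, bottom] in pixels, round what is visible of it).
- pinpoint(camera, name): "location" ([column, row] in pixels: a listed point, or the origin of a listed thing).
The state is a dict: "t": time; "q": joint angles; "qd": joint speeds; "joint_efforts": joint torques, N m; "eef_pos": TCP position; "ee_rot": TCP orientation; "force": force on the tool from outside, world axes, zero at the start; "moment": the same for the moment, N m; "width": finger opening in m.
Only numpy, scipy, OpenCV 4.12 (cv2) and the standard library are available. Lean on these libraries where they do the work, as an engineer would, in place of code of your own. Each camera call takes 0.05 s, during which the arm holds its last target. There are 200 camera calls.

## Working session

There is one attempt and no reset: what is moved stays moved. The work goes in short steps, Python scripts to look and compute and a shell command to move; the robot and the scene stay as the last step left them, time stands still between calls to the robot, and variables do not carry over. Pictures are saved under pics/ and viewed, about 8 in all and at most 12, crops included, and the job is handed in when it is done.

```bash
mkdir -p pics; cat > h.py <<'E'
import numpy as np, cv2
from station import telemetry, grab_frame, arm, regions_of, pinpoint
def ray(f,uv):
    d=np.array([(uv[0]-f['cx'])/f['fx'],(uv[1]-f['cy'])/f['fy'],1.]); R=np.array(f['R']);t=np.array(f['t'])
    return -R.T@t, R.T@d
def onz(f,uv,z):
    c,d=ray(f,uv); return c+d*(z-c[2])/d[2]
def proj(f,X):
    p=np.array(f['R'])@np.array(X)+np.array(f['t']); return [f['fx']*p[0]/p[2]+f['cx'],f['fy']*p[1]/p[2]+f['cy']]
def tri(fs,uvs):
    A=np.zeros((3,3));b=np.zeros(3)
    for f,uv in zip(fs,uvs):
        c,d=ray(f,uv);d=d/np.linalg.norm(d);P=np.eye(3)-np.outer(d,d);A+=P;b+=P@c
    return np.linalg.solve(A,b)
def save(f,n): cv2.imwrite('pics/'+n,np.array(f['pixels'])[:,:,::-1])
E
python3 - <<'E'
from h import *
np.set_printoptions(precision=3,suppress=True)
s=telemetry.get_state();print(s['t'],s['eef_pos'],s['ee_rot'],s['width'])
F={}
for c in('top','side'):
    F[c]=grab_frame(c);save(F[c],c+'0.png');print(c,'cam',ray(F[c],(320,240)))
for n,z in [('short_register',0),('tall_register',0),('low_place',.02),('high_place',.16),('flat_register',0),('paper_weight',0),('pencil_pot',0),('rack',0)]:
    L={}
    for c in F:
        r=pinpoint(c,n)
        for k in r[:2]: print(n,c,round(k['p'],2),np.array(k['location']).round(),onz(F[c],k['location'],z))
        if r:L[c]=r[0]['location']
    if len(L)==2: print('   tri',tri([F[c] for c in L],list(L.values())))
E
```

```text
0.0 [ 0.284 -0.612  0.192] [-3.141 -0.002  2.006] 0.0874835603271285
top cam (array([ 0.428, -0.062,  1.024]), array([ 0.152,  0.002, -0.988]))
side cam (array([0.399, 0.17 , 0.958]), array([ 0.162, -0.234, -0.959]))
short_register top 0.88 [396. 219.] [ 0.638 -0.239  0.   ]
short_register side 0.62 [338. 170.] [ 0.625 -0.23   0.   ]
   tri [ 0.64  -0.246 -0.039]
tall_register top 0.69 [344. 292.] [ 0.466 -0.115  0.   ]
tall_register side 0.77 [369. 244.] [ 0.466 -0.12   0.   ]
   tri [ 0.465 -0.114  0.02 ]
low_place top 0.66 [224. 253.] [0.551 0.157 0.02 ]
low_place side 0.55 [267. 324.] [0.543 0.154 0.02 ]
   tri [0.546 0.154 0.029]
high_place top 0.71 [154. 244.] [0.551 0.266 0.16 ]
high_place side 0.97 [213. 370.] [0.551 0.271 0.16 ]
   tri [0.554 0.273 0.143]
flat_register top 0.95 [469. 334.] [ 0.373 -0.398  0.   ]
flat_register side 0.21 [338. 168.] [ 0.626 -0.234  0.   ]
   tri [ 0.443 -0.066  0.671]
paper_weight top 0.71 [331. 181.] [ 0.728 -0.084  0.   ]
paper_weight top 0.68 [394. 221.] [ 0.632 -0.232  0.   ]
paper_weight side 0.89 [264. 195.] [ 0.731 -0.079  0.   ]
   tri [ 0.736 -0.085 -0.021]
pencil_pot top 0.66 [483. 222.] [ 0.631 -0.443  0.   ]
pencil_pot side 0.73 [387. 105.] [ 0.625 -0.447  0.   ]
   tri [ 0.625 -0.438  0.013]
rack top 0.8 [205. 271.] [0.512 0.205 0.   ]
rack side 0.79 [261. 355.] [0.519 0.211 0.   ]
   tri [ 0.518  0.211 -0.021]
```

View pics/top0.png

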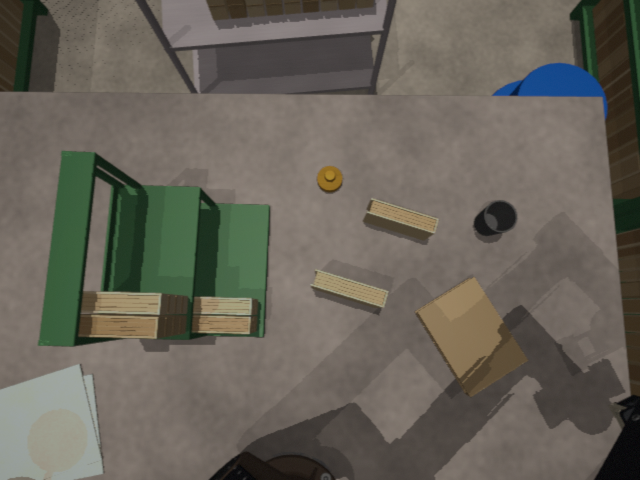

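View pics/side0.png

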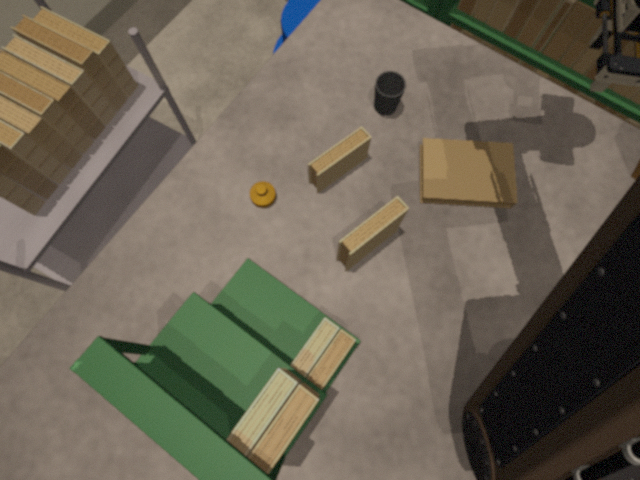

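The top view shows the rack opening to the right (world -y), with its shelf registers at the bottom. The two books stand at about (400,218) and (350,290), the weight at (330,178), the pot at (495,218) and the flat book at (470,335). The side view agrees. Next I'll fit box models to the masks to get the books' yaw and tell short from tall.

```bash
cat >> h.py <<'E'
from scipy.optimize import minimize
def boxmask(f,p,h,z0=0):
    x,y,a=p;c,s=np.cos(a),np.sin(a)
    P=[proj(f,[x+c*u-s*v,y+s*u+c*v,z]) for u in(-.075,.075) for v in(-.017,.017) for z in(z0,z0+h)]
    m=np.zeros((1920,2560),np.uint8);cv2.fillConvexPoly(m,cv2.convexHull((np.array(P)*4+1.5).round().astype(np.int32)),1)
    return cv2.resize(m*255,(640,480),interpolation=cv2.INTER_AREA)/255.
def fit(fs,ms,p0,h,z0=0):
    def cost(p):
        return sum(1-np.minimum(b,m).sum()/np.maximum(b,m).sum() for f,m in zip(fs,ms) for b in[boxmask(f,p,h,z0)])
    best=None
    for da in(-.3,0,.3):
        p=np.array(p0)+[0,0,da]
        r=minimize(cost,p,method='Nelder-Mead',options=dict(initial_simplex=[p,p+[.02,0,0],p+[0,.02,0],p+[0,0,.15]],xatol=2e-4,fatol=1e-4))
        if best is None or r.fun<best.fun:best=r
    return best.x,best.fun/len(fs)
E
python3 - <<'E'
from h import *
np.set_printoptions(precision=3,suppress=True)
F={c:grab_frame(c) for c in('top','side')}
for n,p0 in (('short_register',(.635,-.235,1.35)),('tall_register',(.466,-.115,1.35))):
    M={}
    for c in F:
        r=regions_of(c,n); print(n,c,[(round(k['p'],2),k['bbox'],int(k['pixels'].sum())) for k in r])
        r=[k for k in r if np.hypot(*((np.array(k['bbox'][:2])+k['bbox'][2:])/2-proj(F[c],[*p0[:2],.06])))<40]
        if r:M[c]=r[0]['pixels'].astype(float)
    for h in(.1,.15):
        print(h,fit([F[c] for c in M],list(M.values()),p0,h),list(M))
f=F['top']
for z,pts in((.02,[(269,205),(264,336)]),(.16,[(199,187),(190,338)])):
    a,b=[onz(f,p,z) for p in pts];d=a-b;print('rack front',z,a,b,'yaw of x deg',np.degrees(np.arctan2(d[1],d[0]))+90)
E
```

```text
short_register top [(0.7, [361.8, 197.8, 439.5, 240.5], 1729)]
short_register side [(0.83, [307.3, 126.9, 370.6, 192.8], 2062)]
0.1 (array([ 0.625, -0.232,  1.277]), np.float64(0.0636363766562632)) ['top', 'side']
0.15 (array([ 0.617, -0.22 ,  1.335]), np.float64(0.2768208476797707)) ['top', 'side']
tall_register top [(0.85, [308.7, 271.1, 389.4, 308.2], 1494)]
tall_register side [(0.91, [335.5, 196.8, 407.8, 269.9], 2315)]
0.1 (array([ 0.47 , -0.122,  1.265]), np.float64(0.1610281752648331)) ['top', 'side']
0.15 (array([ 0.469, -0.116,  1.279]), np.float64(0.06517476193184085)) ['top', 'side']
rack front 0.02 [0.664 0.058 0.02 ] [0.367 0.062 0.02 ] yaw of x deg 89.25475996346071
rack front 0.16 [0.667 0.183 0.16 ] [0.371 0.185 0.16 ] yaw of x deg 89.4405367003878
```

```bash
python3 -m inch '1 3 8 6 0 0 9.7;1 6 16 6 0 0 19.4;1 9 24 6 0 0 29;1 12 32 6 0 0 38.7;1 15 40 6 0 0 48.4;1 17.9 47.7 6 0 0 48.4;1 17.9 47.7 6 0 0 48.4;1 17.9 47.7 6 0 0 48.4;1 17.9 47.7 6 0 0 48.4'
python3 - <<'E'
from h import *
np.set_printoptions(precision=3,suppress=True)
s=telemetry.get_state();print(s['t'],s['eef_pos'],s['ee_rot'],s['q'])
w=grab_frame('wrist');save(w,'w1.png');f=grab_frame('side')
for h,c in (('wrist',w),('side',f)):
    r=regions_of(h,'tall_register')[:1]
    for k in r: print(h,k['p'],k['bbox'])
    if h=='wrist' and r: print(fit([w],[r[0]['pixels'].astype(float)],(.469,-.116,1.279),.15))
a=np.hstack([np.array(w['pixels']),np.array(f['pixels'])])[:,:,::-1];cv2.imwrite('pics/ws1.png',cv2.resize(a,(800,300)))
E
```

```text
t: 2.33
eef_pos: [0.4642, -0.1324, 0.2532]
ee_rot: [3.141, 0.001, 2.853]
force: [0.3, -0.6, 1.0]
width: 0.0877
2.325 [ 0.464 -0.132  0.253] [3.141 0.001 2.853] [ 0.131 -0.002 -0.298 -0.    -1.273 -0.419]
wrist 0.68 [290.9, 143.3, 339.8, 338.7]
(array([ 0.47 , -0.116,  1.284]), np.float64(0.04745912493433724))
```

View pics/ws1.png

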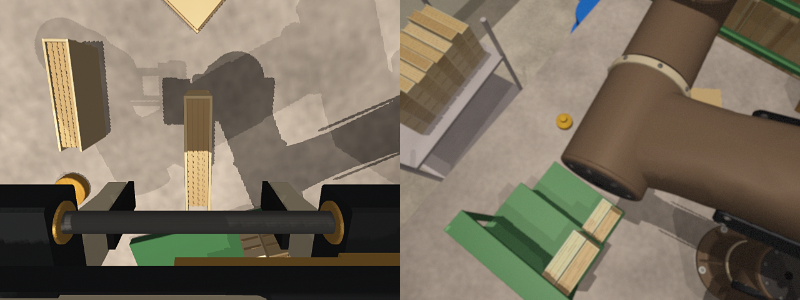

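The wrist view shows the tall book (column 197) midway between the fingers, with the gripper body running along the jaw axis. The wrist fit agrees within 1 mm. Descending to grip.

```bash
python3 -m inch '1 0 -0.3 -5;1 0 -0.3 -10' >/dev/null 2>&1; python3 -m inch '1 0 -0.3 -5 0 0 0;1 0 -0.3 -10 0 0 0;1 0 -0.3 -14.1 0 0 0;1 0 -0.3 -14.1 0 0 0;0 0 -0.3 -14.1 0 0 0;0 0 -0.3 -14.1 0 0 0;0 0 -0.3 -14.1 0 0 0;0 0 -0.3 -14.1 0 0 0' 45
```

```text
t: 3.52
eef_pos: [0.4636, -0.138, 0.1125]
ee_rot: [3.141, 0.001, 2.852]
force: [-0.1, 0.2, 0.5]
width: 0.053
```

```bash
python3 -m inch '0 0 0 0 0 0 0;0 0 0 0 0 0 0;0 0 0 0 0 0 0;0 0 0 0 0 0 0;0 0 0 0 0 0 0'; python3 -m inch '0 0 0 2 0 0 0;0 0 0 4 0 0 0;0 0 0 4 0 0 0'
```

```text
t: 4.15
eef_pos: [0.4638, -0.1379, 0.1126]
ee_rot: [3.141, 0.001, 2.852]
force: [-1.3, 0.6, 2.8]
width: 0.0327
t: 4.53
eef_pos: [0.4643, -0.1378, 0.1532]
ee_rot: [3.14, 0.003, 2.852]
force: [0.3, 0.3, -3.5]
width: 0.0327
```

Gripped, width 32.7 mm. Lift, square up, and stop short of the upper tier for a check.

```bash
python3 -m inch '0 0 0 5 0 0 0;0 0 0 10 0 0 0;0 2 2 14.7 0 0 5;0 5 7 14.7 0 0 10;0 8.6 12 14.7 0 0 16;0 8.6 16 14.7 0 0 16;0 8.6 18.8 14.7 0 0 16;0 8.6 18.8 14.7 0 0 16;0 8.6 18.8 14.7 0 0 16'
python3 - <<'E'
from h import *
np.set_printoptions(precision=3,suppress=True)
F=[grab_frame(c) for c in('top','side','wrist')]
z=telemetry.get_state()['eef_pos'][2]-.1125
for f,c in zip(F,('top','side','wrist')):
    for k in regions_of(c,'tall_register')[:1]:
        print(c,k['p'],k['bbox'],fit([f],[k['pixels'].astype(float)],(.55,.07,1.56),.15,z))
a=np.hstack([np.array(F[2]['pixels']),np.array(F[1]['pixels'])])[:,:,::-1];cv2.imwrite('pics/ws2.png',cv2.resize(a,(800,300)))
E
```

```text
t: 5.65
eef_pos: [0.5499, 0.05, 0.2989]
ee_rot: [3.141, 0.001, 3.131]
force: [0.2, 0.8, -3.1]
width: 0.0327
top 0.61 [185.2, 218.5, 290.8, 254.8] (array([0.549, 0.071, 1.568]), np.float64(0.7018515234191838))
side 0.69 [269.4, 260.0, 297.5, 299.1] (array([0.561, 0.064, 2.508]), np.float64(0.8189612984201556))
wrist 0.74 [271.1, 155.1, 359.5, 414.0] (array([0.551, 0.07 , 1.562]), np.float64(0.32416647558042055))
```

View pics/ws2.png

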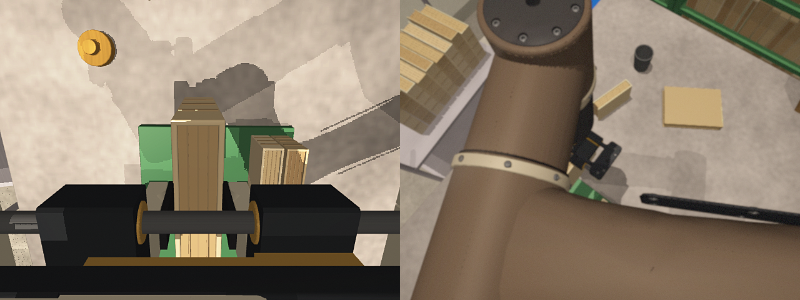

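The wrist view shows the tall book square between the fingers. Its top front edge is at about row 195 and its bottom front edge at about row 155. Compare those with the expected rows for a level book to detect droop.

```bash
python3 - <<'E'
from h import *
f=grab_frame('wrist')
np.set_printoptions(precision=3,suppress=True)
print(ray(f,(320,240))[0])
for d in (0,.05,.1,.15,.2):
    c,s=np.cos(d),np.sin(d)   # inner end down by d about grasp point (y .05,z .318)
    o=[]
    for u,v in((-.053,.0185),(-.053,-.1315)):
        y=.05+u*c+v*s; z=.318-u*s+v*c
        o.append(proj(f,[.55,y,z])[1])
    print(d,o)
cv2.imwrite('pics/w3.png',np.array(f['pixels'])[100:300,200:440,::-1].repeat(3,0).repeat(3,1))
E
```

```text
[ 0.549 -0.027  0.493]
0 [np.float64(188.0381357340347), np.float64(157.30471780663188)]
0.05 [np.float64(191.65152985001959), np.float64(148.62682073674716)]
0.1 [np.float64(195.68691786366418), np.float64(139.90528583831843)]
0.15 [np.float64(200.1447876525615), np.float64(131.13649973728747)]
0.2 [np.float64(205.02267538435433), np.float64(122.3172321752426)]
```

View pics/w3.png

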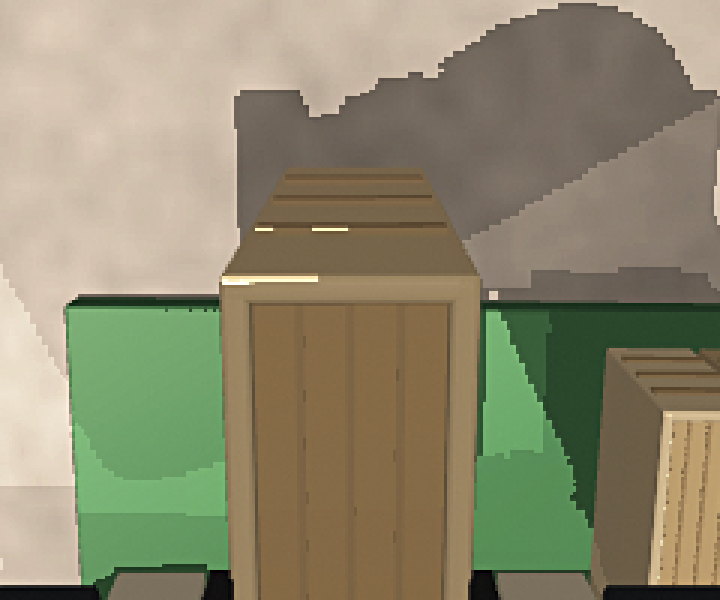

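Level within about 1° (rows 192 and 156). Slide it in.

```bash
python3 -m inch '0 0 4 0 0 0 0;0 0 8 0 0 0 0;0 0 12 0 0 0 0;0 0 15 0 0 0 0;0 0 17 0 0 0 0;0 0 18 0 0 0 0;0 0 19 0 0 0 0;0 0 19 0 0 0 0'; python3 -m inch '0 0 0 -1 0 0 0;0 0 0 -2 0 0 0;0 0 0 -2.3 0 0 0;0 0 0 -2.3 0 0 0'
```

```text
t: 7.0
eef_pos: [0.5504, 0.2397, 0.3002]
ee_rot: [3.14, 0.003, 3.13]
force: [0.0, -0.9, -2.8]
width: 0.0327
t: 7.5
eef_pos: [0.5503, 0.2394, 0.2768]
ee_rot: [3.141, 0.003, 3.13]
force: [-0.3, 1.8, -2.9]
width: 0.0325
```

```bash
python3 -m inch '0 0 0 -0.2 0 0 0;0 0 0 -0.4 0 0 0;0 0 0 -0.4 0 0 0'; python3 -m inch '0.15 0 0 0 0 0 0;0.3 0 0 0 0 0 0;0.55 0 0 0 0 0 0;0.8 0 0 0 0 0 0;0.8 0 0 0 0 0 0;0.8 0 0 0 0 0 0;0.8 0 0 0 0 0 0'; python3 - <<'E'
from h import *
f=grab_frame('top');save(f,'t4.png');w=grab_frame('wrist')
a=np.hstack([np.array(w['pixels']),np.array(f['pixels'])])[:,:,::-1];cv2.imwrite('pics/ws4.png',cv2.resize(a,(800,300)))
E
```

```text
t: 7.88
eef_pos: [0.5506, 0.2387, 0.2738]
ee_rot: [3.141, 0.004, 3.13]
force: [-0.4, -3.4, 2.8]
width: 0.033
t: 8.75
eef_pos: [0.5506, 0.2388, 0.2737]
ee_rot: [3.141, 0.004, 3.13]
force: [-0.5, -0.6, 0.9]
width: 0.0693
```

View pics/ws4.png

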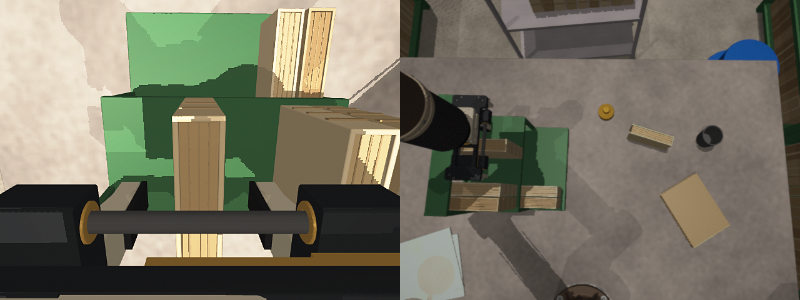

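The tall book stands upright on the upper board, square and with the fingers clear on both sides. Lift off and go over the short one.

```bash
python3 -m inch '0.8 0 0 3 0 0 0;0.8 0 0 6 0 0 0;1 0 -6 7 0 0 0;1 0 -12 7 0 0 0;1 2 -18 6 0 0 0;1 3 -24 4 0 0 -5;1 5 -30 1 0 0 -10;1 6.8 -36 -2 0 0 -16;1 6.8 -42 -5 0 0 -16;1 6.8 -48 -7 0 0 -16;1 6.8 -49.2 -7.3 0 0 -16;1 6.8 -49.2 -7.3 0 0 -16'
python3 - <<'E'
from h import *
np.set_printoptions(precision=3,suppress=True)
F={c:grab_frame(c) for c in('top','side','wrist')}
for n,p,h,z in(('short_register',(.625,-.232,1.277),.1,0),('tall_register',(.55,.262,1.56),.15,.16)):
  for c in F:
    for k in regions_of(c,n)[:1]: print(n,c,k['p'],k['bbox'],*fit([F[c]],[k['pixels'].astype(float)],p,h,z))
a=np.hstack([np.array(F['wrist']['pixels']),np.array(F['top']['pixels'])])[:,:,::-1];cv2.imwrite('pics/ws5.png',cv2.resize(a,(800,300)))
E
```

```text
t: 10.35
eef_pos: [0.6175, -0.2556, 0.1989]
ee_rot: [-3.141, 0.001, 2.847]
force: [-0.2, 0.3, -0.3]
width: 0.0877
short_register top 0.82 [361.7, 196.9, 437.0, 235.3] [ 0.626 -0.232  1.29 ] 0.5191540337477873
short_register side 0.87 [307.3, 136.8, 370.3, 191.8] [ 0.626 -0.227  1.275] 0.1534183313813755
tall_register top 0.65 [86.2, 221.0, 198.2, 252.9] [0.55  0.258 1.561] 0.0921141272042798
tall_register side 0.58 [165.2, 314.3, 248.8, 410.6] [0.55  0.254 1.567] 0.18745089618195987
```

View pics/ws5.png

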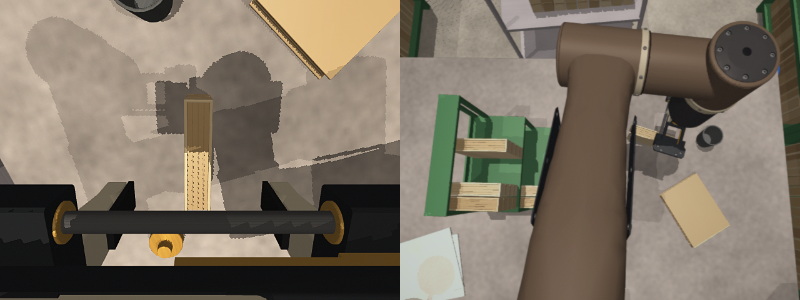

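The wrist view shows the short book (column 198) centred between the fingers, with the pot clear. Descend and grip.

```bash
python3 -m inch '1 0 0.1 -5 0 0 0;1 0 0.1 -10 0 0 0;0.6 0 0.1 -13.7 0 0 0;0.6 0 0.1 -13.7 0 0 0;0 0 0.1 -13.7 0 0 0;0 0 0.1 -13.7 0 0 0;0 0 0.1 -13.7 0 0 0;0 0 0.1 -13.7 0 0 0;0 0 0.1 -13.7 0 0 0;0 0 0.1 -13.7 0 0 0;0 0 0.1 -13.7 0 0 0;0 0 0.1 -13.7 0 0 0' 45;  python3 -m inch '0 0 0 0 0 0 0;0 0 0 2 0 0 0;0 0 0 5 0 0 0;0 0 0 5 0 0 0'
```

```text
t: 12.3
eef_pos: [0.6218, -0.2531, 0.0691]
ee_rot: [-3.141, 0.012, 2.853]
force: [-4.3, -0.8, 16.8]
width: 0.0009
t: 12.8
eef_pos: [0.6234, -0.2536, 0.1218]
ee_rot: [-3.141, 0.016, 2.854]
force: [-0.5, -0.5, -1.0]
width: 0.0002
```

Empty jaws and an upward force of 17 N, so something is off. Look.

```bash
python3 -m inch '0.5 0 0 6 0 0 0;1 0 0 12 0 0 0;1 0 0 12 0 0 0;1 0 0 12 0 0 0'; python3 - <<'E'
from h import *
F=[grab_frame(c) for c in('wrist','side')]
a=np.hstack([np.array(f['pixels']) for f in F])[:,:,::-1];cv2.imwrite('pics/ws6.png',cv2.resize(a,(800,300)))
E
```

```text
t: 13.3
eef_pos: [0.623, -0.2532, 0.241]
ee_rot: [-3.142, 0.016, 2.853]
force: [-0.4, 0.1, -0.5]
width: 0.0351
```

View pics/ws6.png

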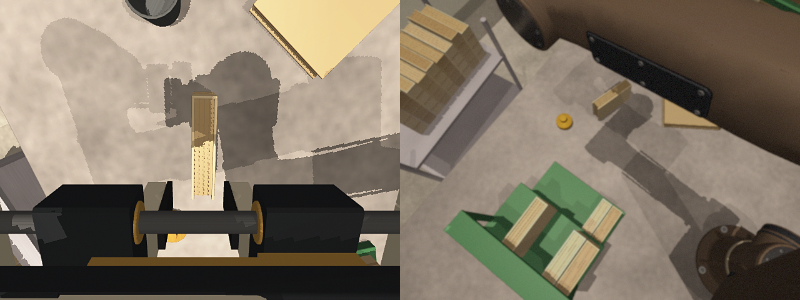

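```bash
python3 -m inch '1 0 -4 4 0 0 0;1 0 -10 6 0 0 0;1 0 -10 6 0 0 0'; python3 - <<'E'
from h import *
np.set_printoptions(precision=3,suppress=True)
F={c:grab_frame(c) for c in('top','side','wrist')}
for c in F:
    for k in regions_of(c,'short_register')[:1]: print(c,k['p'],k['bbox'],*fit([F[c]],[k['pixels'].astype(float)],(.625,-.23,1.277),.1))
s=np.array(F['side']['pixels'])[100:220,270:430];w=np.array(F['wrist']['pixels'])
a=np.hstack([cv2.resize(s,(400,300),interpolation=2),cv2.resize(w,(400,300))]);cv2.imwrite('pics/ws7.png',a[:,:,::-1])
E
```

```text
t: 13.78
eef_pos: [0.6221, -0.3569, 0.299]
ee_rot: [-3.14, 0.012, 2.85]
force: [0.3, -0.0, -0.8]
width: 0.0725
top 0.71 [40.0, 152.4, 270.2, 347.9] [ 0.625 -0.23   0.977] 1.0
side 0.66 [305.0, 127.1, 369.8, 193.3] [ 0.625 -0.228  1.272] 0.05423663313726024
wrist 0.82 [327.2, 223.1, 365.2, 337.9] [ 0.627 -0.233  1.276] 0.2769781730540751
```

View pics/ws7.png

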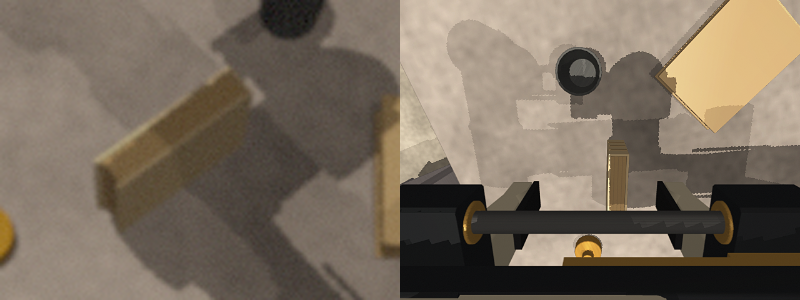

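The book is still upright, at almost the same pose (0.626, -0.230). I don't know why the fingers shut empty, so I'll retry stepwise, fully open, reading force at each stage.

```bash
python3 -m inch '1 -0.2 5 -5 0 0 0;1 -0.2 10.5 -10 0 0 0;1 -0.2 10.5 -10 0 0 0;1 -0.2 10.5 -10 0 0 0'; python3 - <<'E'
from h import *
np.set_printoptions(precision=4,suppress=True)
F={c:grab_frame(c) for c in('side','wrist')}
for c in F:
    for k in regions_of(c,'short_register')[:1]:
        for h in (.06,.08,.1): print(c,h,k['p'],k['bbox'],*fit([F[c]],[k['pixels'].astype(float)],(.625,-.23,1.277),h))
        m=k['pixels']
        if c=='wrist':
            for r in range(int(k['bbox'][1])+5,int(k['bbox'][3]),30):
                u=np.flatnonzero(m[r]); print(r,u.min() if len(u) else 0,u.max() if len(u) else 0)
s=telemetry.get_state();p=s['eef_pos']
for z in(0,.06,.1): print(z,proj(F['wrist'],[p[0],p[1],z]))
E
python3 -m inch '1 0 0 -5 0 0 0;1 0 0 -8 0 0 0;1 0 0 -8 0 0 0'; python3 -m inch '1 0 0 -2 0 0 0;1 0 0 -4 0 0 0;1 0 0 -4 0 0 0'
```

```text
t: 14.58
eef_pos: [0.6204, -0.2455, 0.1984]
ee_rot: [-3.141, 0.011, 2.857]
force: [0.1, 0.8, 0.8]
width: 0.0878
side 0.06 0.71 [304.1, 142.4, 365.2, 192.3] [ 0.6277 -0.2294  1.2481] 0.29711075234652073
side 0.08 0.71 [304.1, 142.4, 365.2, 192.3] [ 0.6283 -0.2276  1.2481] 0.26877714956219145
side 0.1 0.71 [304.1, 142.4, 365.2, 192.3] [ 0.6262 -0.2267  1.2831] 0.279259390140701
wrist 0.06 0.76 [293.5, 141.9, 343.5, 337.4] [ 0.6271 -0.2311  1.2684] 0.18764902539186779
wrist 0.08 0.76 [293.5, 141.9, 343.5, 337.4] [ 0.6268 -0.2313  1.2639] 0.09016564492971224
wrist 0.1 0.76 [293.5, 141.9, 343.5, 337.4] [ 0.6264 -0.2325  1.2699] 0.042933348206815936
146 300 340
176 296 342
206 296 341
236 296 340
266 296 339
296 296 338
326 296 337
0 [np.float64(319.5218597979015), np.float64(203.28221938784674)]
0.06 [np.float64(319.02183078575166), np.float64(216.57363413474278)]
0.1 [np.float64(318.5824755055065), np.float64(228.25226299243263)]
t: 15.15
eef_pos: [0.6199, -0.2488, 0.1185]
ee_rot: [-3.14, 0.01, 2.853]
force: [0.0, -0.6, -0.2]
width: 0.0877
t: 15.52
eef_pos: [0.6201, -0.2494, 0.0792]
ee_rot: [-3.14, 0.01, 2.852]
force: [0.4, 0.8, 0.0]
width: 0.0877
```

```bash
python3 -m inch '1 0 0 -1 0 0 0;0 0 0 -1.4 0 0 0;0 0 0 -1.4 0 0 0;0 0 0 -1.4 0 0 0' 20; python3 -m inch '0 0 0 0 0 0 0;0 0 0 0 0 0 0'; python3 -m inch '0 0 0 0 0 0 0;0 0 0 0 0 0 0'; python3 -m inch '0 0 0 0 0 0 0;0 0 0 0 0 0 0'
```

```text
t: 16.02
eef_pos: [0.6203, -0.2495, 0.0656]
ee_rot: [-3.14, 0.011, 2.852]
force: [-0.0, 0.1, 0.7]
width: 0.0632
t: 16.27
eef_pos: [0.6204, -0.2495, 0.0658]
ee_rot: [-3.14, 0.011, 2.852]
force: [0.1, 0.6, 0.6]
width: 0.0434
t: 16.52
eef_pos: [0.6209, -0.2497, 0.0667]
ee_rot: [-3.14, 0.012, 2.853]
force: [-1.0, 0.1, 9.1]
width: 0.0233
t: 16.77
eef_pos: [0.6225, -0.2504, 0.069]
ee_rot: [-3.139, 0.016, 2.854]
force: [-1.4, 0.1, 10.6]
width: 0.0053
```

```bash
python3 - <<'E'
from h import *
F=[grab_frame(c) for c in('wrist','side')]
s=np.array(F[1]['pixels'])[90:240,240:440];w=np.array(F[0]['pixels'])[100:400,120:520]
a=np.hstack([cv2.resize(s,(400,300),interpolation=2),w]);cv2.imwrite('pics/ws8.png',a[:,:,::-1])
print(telemetry.get_state()['moment'])
for k in regions_of('wrist','short_register')[:1]: print(k['p'],k['bbox'])
E
```

```text
[ 0.01278635  0.36489761 -0.07198419]
0.77 [243.3, 155.7, 348.6, 412.8]
```

View pics/ws8.png

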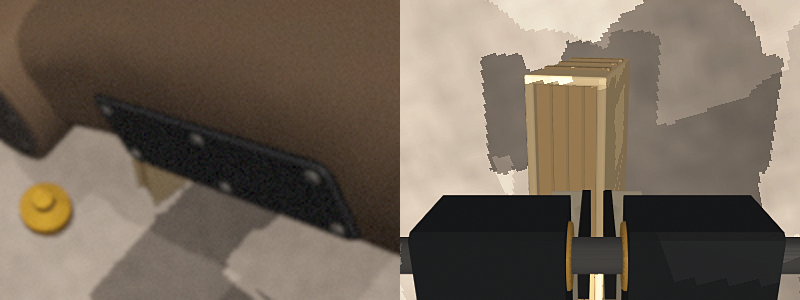

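The fingers are riding across the book's top: the book tips about 18° and I read 10 N upward at a reported tip height of 0.066. So the real tips seem to sit about 30 mm above the reported TCP, and the tall book was held only by its top few millimetres. I'll open, back off, and check the fingertip position against the wrist pictures.

```bash
python3 -m inch '0 0 0 3 0 0 0;0 0 0 7 0 0 0;1 0 0 13 0 0 0;1 0 0 13 0 0 0;1 0 0 13 0 0 0;1 0 0 13 0 0 0;1 0 0 13 0 0 0;1 0 0 13 0 0 0'; python3 - <<'E'
from h import *
from scipy.spatial.transform import Rotation as Ro
np.set_printoptions(precision=4,suppress=True)
f=grab_frame('wrist');g=grab_frame('side');st=telemetry.get_state()
R=Ro.from_euler('xyz',st['ee_rot']).as_matrix();p=np.array(st['eef_pos']);print(p,st['ee_rot'],st['width'],f['fx'])
print('cam in tool',R.T@(ray(f,(320,240))[0]-p),'axis',R.T@ray(f,(320,240))[1])
for b in(0,.019,.033,.045): print(b,[np.round(proj(f,p+R@[s*st['width']/2,0.0095*t,-b])) for s in(-1,1) for t in(-1,1)])
for c,F in(('wrist',f),('side',g)):
    for k in regions_of(c,'short_register')[:1]: print(c,k['p'],k['bbox'],*fit([F],[k['pixels'].astype(float)],(.625,-.23,1.277),.1))
cv2.imwrite('pics/w9.png',np.array(f['pixels'])[:,:,::-1])
E
```

```text
t: 17.92
eef_pos: [0.6224, -0.2504, 0.1983]
ee_rot: [-3.139, 0.015, 2.854]
force: [0.5, 0.1, 1.5]
width: 0.0551
[ 0.6225 -0.2504  0.1986] [-3.1393  0.0156  2.8536] 0.0632062873183794 400.26176616261387
cam in tool [-0.0003 -0.0762 -0.1921] axis [0.0073 0.277  0.9609]
0 [array([255., 261.]), array([257., 296.]), array([380., 261.]), array([378., 296.])]
0.019 [array([249., 275.]), array([251., 312.]), array([386., 275.]), array([384., 312.])]
0.033 [array([244., 287.]), array([246., 327.]), array([392., 287.]), array([389., 326.])]
0.045 [array([239., 298.]), array([241., 341.]), array([397., 298.]), array([394., 340.])]
wrist 0.76 [294.2, 146.9, 345.6, 335.2] [ 0.6283 -0.2332  1.2658] 0.05500953680586762
side 0.65 [307.8, 141.3, 367.4, 191.7] [ 0.6253 -0.2248  1.2789] 0.2081401932483733
```

View pics/w9.png

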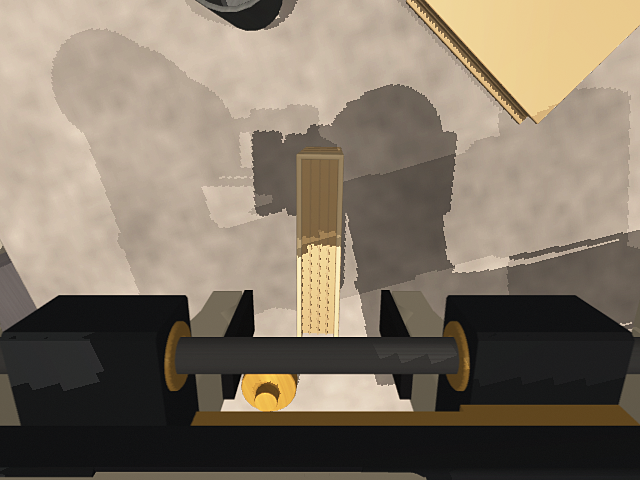

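Both the row (290) and the spacing (127 px) of the visible tips match a point 33 mm behind the reported TCP, so the real tips are that much higher. The book has settled upright again at (0.628, -0.233). I'll descend 33 mm deeper and take out the small tool tilt.

```bash
python3 -m inch '1 0 -0.1 -2 0.25 0.86 0;1 0 -0.1 -4 0.25 0.86 0;1 0 -0.1 -6 0.25 0.86 0;1 0 -0.1 -8 0.25 0.86 0;1 0 -0.1 -12 0.25 0.86 0;1 0 -0.1 -14.5 0.25 0.86 0;1 0 -0.1 -16.2 0.25 0.86 0;1 0 -0.1 -16.2 0.25 0.86 0'; python3 -m inch '0 0 0 0 0 0 0;0 0 0 0 0 0 0;0 0 0 0 0 0 0;0 0 0 0 0 0 0;0 0 0 0 0 0 0;0 0 0 0 0 0 0;0 0 0 0 0 0 0;0 0 0 0 0 0 0;0 0 0 0 0 0 0' 45
```

```text
t: 19.12
eef_pos: [0.6215, -0.2513, 0.0351]
ee_rot: [-3.139, -0.003, 2.853]
force: [-0.1, -0.3, 0.7]
width: 0.0878
t: 20.25
eef_pos: [0.6214, -0.2513, 0.0351]
ee_rot: [-3.139, -0.003, 2.853]
force: [-1.7, 1.3, 0.5]
width: 0.0339
```

Firm grip, 33.9 mm. Lift slightly, square up, and stage in front of the lower tier.

```bash
python3 -m inch '0 0 0 2 0 0 0;0 0 0 4 0 0 0;0 -2 5 6 0 0 4;0 -4 9 6 0 0 8;0 -6 14 5 0 0 12;0 -7.1 18 3.6 0 0 15.8;0 -7.1 19 3.6 0 0 15.8;0 -7.1 19 3.6 0 0 15.8'
python3 - <<'E'
from h import *
np.set_printoptions(precision=3,suppress=True)
w=grab_frame('wrist');p=telemetry.get_state()['eef_pos'];z=p[2]-.035
for k in regions_of('wrist','short_register')[:1]:
    print(k['p'],k['bbox'],fit([w],[k['pixels'].astype(float)],(.55,-.04,1.56),.1,z))
for d in (0,.05,.1):
    c,s=np.cos(d),np.sin(d); o=[]
    for u,v in((-.0556,.016),(-.0556,-.084)):
        o.append(proj(w,[p[0],p[1]+u*c+v*s,z+.084-u*s+v*c])[1])
    print(d,o)
F={c:grab_frame(c) for c in('top','side')}
for c in F:
    for k in regions_of(c,'tall_register')[:1]: print(c,k['p'],k['bbox'],*fit([F[c]],[k['pixels'].astype(float)],(.55,.26,1.56),.15,.16))
    for n in('high_place','low_place'):
        for k in pinpoint(c,n)[:1]: print(n,c,k['p'],onz(F[c],k['location'],.16 if n[0]=='h' else .02))
E
```

```text
t: 21.25
eef_pos: [0.5508, -0.0608, 0.0712]
ee_rot: [-3.139, -0.003, 3.13]
force: [-0.0, -0.1, -3.6]
width: 0.0337
0.68 [262.0, 162.0, 371.3, 413.7] (array([ 0.552, -0.042,  1.551]), np.float64(0.31897833443763424))
0 [np.float64(189.2929466315058), np.float64(162.04368156728975)]
0.05 [np.float64(193.39589789638947), np.float64(154.86451234978045)]
0.1 [np.float64(198.07291448027584), np.float64(147.72786990855982)]
top 0.61 [86.4, 220.3, 99.4, 243.8] [0.544 0.304 1.119] 0.938883306244394
low_place top 0.88 [0.549 0.152 0.02 ]
side 0.79 [164.5, 332.6, 241.7, 409.6] [0.55  0.253 1.573] 0.3328601372439489
high_place side 0.87 [0.552 0.273 0.16 ]
```

The short book hangs level. Slide it in, under the upper board.

```bash
python3 -m inch '0 0 4 -0.4 0 0 0;0 0 8 -0.6 0 0 0;0 0 12 -0.6 0 0 0;0 0 15 -0.6 0 0 0;0 0 17 -0.6 0 0 0;0 0 18.2 -0.6 0 0 0;0 0 19 -0.6 0 0 0;0 0 19 -0.6 0 0 0'; python3 -m inch '0 0 0 -0.5 0 0 0;0 0 0 -0.8 0 0 0;0 0 0 -0.9 0 0 0;0 0 0 -0.9 0 0 0'
```

```text
t: 22.75
eef_pos: [0.5504, 0.1281, 0.065]
ee_rot: [-3.139, -0.003, 3.128]
force: [-0.4, -0.4, -3.7]
width: 0.0337
t: 23.25
eef_pos: [0.5504, 0.1279, 0.0559]
ee_rot: [-3.138, -0.003, 3.128]
force: [0.1, 0.4, -2.8]
width: 0.0334
```

```bash
python3 -m inch '0 0 0.3 0 0 0 0;0 0 0.3 -0.15 0 0 0;0 0 0.3 -0.15 0 0 0'; python3 -m inch '0.5 0 0 0 0 0 0;0.6 0 0 0 0 0 0;0.8 0 0 0 0 0 0;0.8 0 0 0 0 0 0;0.8 0 0 0 0 0 0;0.8 0 0 0 0 0 0'; python3 -m inch '0.8 0 0 3 0 0 0;0.8 0 0 6 0 0 0;1 0 -6 7 0 0 0;1 0 -12 9 0 0 0;1 0 -18 14 0 0 0;1 0 -22 18 0 0 0;1 0 -22 22 0 0 0;1 0 -22 22 0 0 0'
python3 - <<'E'
from h import *
np.set_printoptions(precision=3,suppress=True)
F={c:grab_frame(c) for c in('top','side','wrist')}
for n,p,h,z in(('short_register',(.55,.15,1.56),.1,.02),('tall_register',(.55,.26,1.56),.15,.16)):
  for c in F:
    for k in regions_of(c,n)[:1]: print(n,c,k['p'],k['bbox'],*fit([F[c]],[k['pixels'].astype(float)],p,h,z))
a=np.hstack([np.array(F['top']['pixels'])[130:370,20:340],np.array(F['side']['pixels'])[230:470,80:400]])[:,:,::-1];cv2.imwrite('pics/ts10.png',a)
E
```

```text
t: 23.62
eef_pos: [0.5508, 0.1311, 0.055]
ee_rot: [-3.139, -0.002, 3.129]
force: [-0.1, -1.9, 2.6]
width: 0.0338
t: 24.38
eef_pos: [0.5508, 0.1311, 0.055]
ee_rot: [-3.139, -0.002, 3.129]
force: [-0.3, 0.2, -0.8]
width: 0.0698
t: 25.38
eef_pos: [0.5527, -0.0901, 0.2793]
ee_rot: [-3.139, 0.005, 3.127]
force: [0.7, 0.8, -0.4]
width: 0.0875
short_register top 0.84 [198.0, 237.5, 262.2, 261.2] [0.55  0.138 1.555] 0.24196142235096052
short_register side 0.84 [239.3, 282.0, 291.4, 340.2] [0.551 0.117 1.566] 0.2802508346325102
short_register wrist 0.78 [300.0, 328.7, 339.9, 410.1] [0.552 0.151 1.556] 0.695082465570986
tall_register top 0.55 [184.3, 246.4, 195.7, 254.7] [0.566 0.231 1.159] 0.9762020151743875
tall_register side 0.78 [162.8, 313.2, 248.7, 410.0] [0.55  0.256 1.566] 0.17364227313831115
```

Shelf occlusion biases those fits. Move clear and measure from the visible front ends only.

```bash
python3 -m inch '1 0 -6 2 0 0 0;1 0 -12 4 0 0 0;1 0 -18 4 0 0 0;1 0 -24 4 0 0 0;1 0 -24 4 0 0 0'
python3 - <<'E'
from h import *
np.set_printoptions(precision=3,suppress=True)
F={c:grab_frame(c) for c in('top','side')}
ys=np.arange(.10,.30,.002)
for n,x,h,z,x0 in(('short_register',.55,.1,.02,.152),('tall_register',.55,.15,.16,.267)):
  for c in F:
    for k in regions_of(c,n)[:2]:
        b=k['bbox'];o=[]
        for y in ys:
            m=boxmask(F[c],(x,y,1.56),h,z)>.5;r=np.flatnonzero(m.any(1));q=np.flatnonzero(m.any(0));o.append((q[0],r[0],q[-1],r[-1]))
        o=np.array(o)
        print(n,c,round(k['p'],2),np.round(b),'y from right col',np.interp(b[2],o[:,2]+1,ys), 'from top row (side)',np.interp(-b[1],-o[:,1],ys) if c=='side' else '')
    for k in pinpoint(c,n)[:1]: print('  pin',c,onz(F[c],k['location'],z))
a=np.vstack([np.hstack([cv2.resize(np.array(F['top']['pixels'])[130:370,20:340],(400,300)),cv2.resize(np.array(F['side']['pixels'])[230:470,80:400],(400,300))]),cv2.resize(np.hstack([np.array(F[c]['pixels']) for c in F]),(800,300))])[:,:,::-1];cv2.imwrite('pics/ts11.png',a)
E
```

```text
t: 26.45
eef_pos: [0.5497, -0.3321, 0.3125]
ee_rot: [-3.139, -0.006, 3.125]
force: [-0.7, 1.3, -0.7]
width: 0.0876
short_register top 0.65 [196. 236. 262. 261.] y from right col 0.29800000000000015 from top row (side) 
  pin top [0.555 0.149 0.02 ]
short_register side 0.67 [238. 280. 290. 340.] y from right col 0.29800000000000015 from top row (side) 0.29800000000000015
  pin side [0.55  0.155 0.02 ]
tall_register top 0.59 [ 84. 221. 197. 254.] y from right col 0.29800000000000015 from top row (side) 
  pin top [0.549 0.26  0.16 ]
tall_register side 0.87 [165. 315. 253. 414.] y from right col 0.29800000000000015 from top row (side) 0.29800000000000015
  pin side [0.552 0.259 0.16 ]
```

View pics/ts11.png

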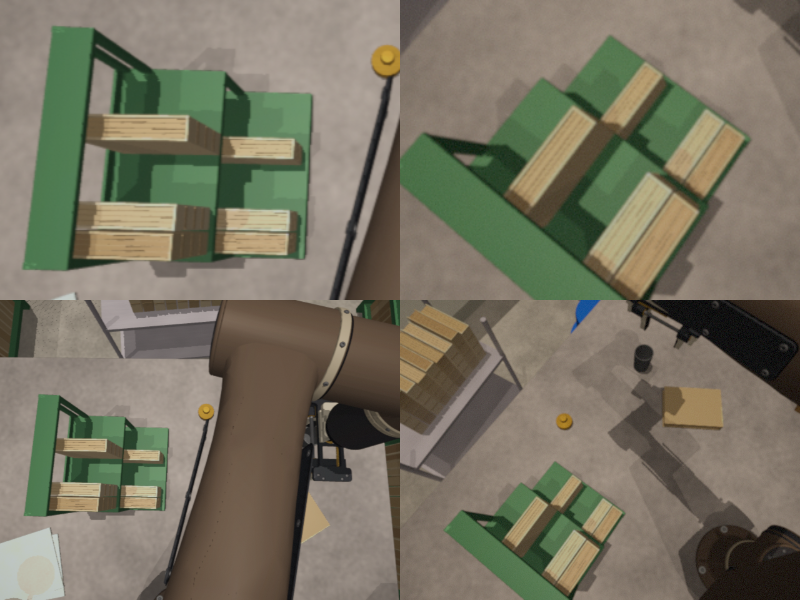

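Both books stand upright and square. The short one's front edge (crop column 296) is within about 5 mm of its shelved neighbours (292). The tall one (190 vs 176) is about 10 mm short of home. That's within tolerance, but I'll regrip it and slide it about 8 mm further back.

```bash
python3 -m inch '1 0 6 3.5 0 0 0;1 0 12 3.5 0 0 0;1 0 18 3.5 0 0 0;1 0 24 3.5 0 0 0;1 0 30 3.5 0 0 0;1 0 36 3.5 0 0 0;1 0 42 3.5 0 0 0;1 0 48 3.5 0 0 0;1 0 53 3.5 0 0 0;1 0 57 3.5 0 0 0;1 0 57 3.5 0 0 0;1 0 57 3.5 0 0 0'; python3 - <<'E'
from h import *
np.set_printoptions(precision=3,suppress=True)
w=grab_frame('wrist');p=telemetry.get_state()['eef_pos'];print(p)
for k in regions_of('wrist','tall_register')[:1]:
    print(k['p'],k['bbox'],fit([w],[k['pixels'].astype(float)],(.55,.26,1.56),.15,.16))
    for r in(150,180,210,240): u=np.flatnonzero(k['pixels'][r]);print(r,u.min() if len(u) else 0,u.max() if len(u) else 0)
for y in(.25,.255,.26,.265): print(y,proj(w,[.55,y-.075,.31]),proj(w,[.55,y-.075,.16]))
E
```

```text
t: 28.45
eef_pos: [0.5506, 0.2423, 0.3497]
ee_rot: [-3.138, -0.003, 3.131]
force: [0.2, -0.7, -0.4]
width: 0.0879
[0.551 0.242 0.35 ]
0.68 [286.9, 144.3, 346.3, 338.8] (array([0.551, 0.259, 1.564]), np.float64(0.20145062568472982))
150 295 338
180 288 346
210 289 346
240 290 345
0.25 [np.float64(317.84999615248773), np.float64(141.30180139761055)] [np.float64(317.063468417143), np.float64(135.3056302348179)]
0.255 [np.float64(317.94474624593033), np.float64(150.4004499227775)] [np.float64(317.1244251107939), np.float64(140.89506944352073)]
0.26 [np.float64(318.0383271433929), np.float64(159.3868230622991)] [np.float64(317.1849204989538), np.float64(146.44220913030182)]
0.265 [np.float64(318.1307603536127), np.float64(168.26298625417493)] [np.float64(317.24495979845483), np.float64(151.9475276539123)]
```

The wrist camera puts the tall centre at y = 0.258. Grip near the top and slide in 7 mm.

```bash
python3 -m inch '1 0 -0.2 -3 0 0 0;1 0 -0.2 -6 0 0 0;1 0 -0.2 -8.5 0 0 0;0 0 -0.2 -8.6 0 0 0;0 0 -0.2 -8.6 0 0 0;0 0 -0.2 -8.6 0 0 0;0 0 -0.2 -8.6 0 0 0;0 0 -0.2 -8.6 0 0 0;0 0 -0.2 -8.6 0 0 0;0 0 -0.2 -8.6 0 0 0;0 0 -0.2 -8.6 0 0 0;0 0 -0.2 -8.6 0 0 0' 25; python3 -m inch '0 0 0.3 0 0 0 0;0 0 0.6 0 0 0 0;0 0 0.7 0 0 0 0;0 0 0.7 0 0 0 0'
```

```text
t: 30.05
eef_pos: [0.5508, 0.2396, 0.2642]
ee_rot: [-3.139, -0.002, 3.13]
force: [-2.1, -0.2, 1.3]
width: 0.0336
t: 30.55
eef_pos: [0.5513, 0.2436, 0.2664]
ee_rot: [-3.135, -0.001, 3.13]
force: [-1.9, -10.9, 12.0]
width: 0.0336
```

It met resistance after 4 mm (11 N), probably the stop. Relax, release and retreat.

```bash
python3 -m inch '0 0 -0.1 -0.2 0 0 0;0 0 -0.1 -0.2 0 0 0'; python3 -m inch '0.5 0 0 0 0 0 0;0.6 0 0 0 0 0 0;0.8 0 0 0 0 0 0;0.8 0 0 0 0 0 0;0.8 0 0 0 0 0 0;0.8 0 0 0 0 0 0'; python3 -m inch '0.8 0 0 3 0 0 0;0.8 0 0 6 0 0 0;0.8 0 0 8.5 0 0 0;0.8 0 0 8.5 0 0 0;0.8 0 0 8.5 0 0 0'; python3 - <<'E'
from h import *
np.set_printoptions(precision=3,suppress=True)
w=grab_frame('wrist');p=telemetry.get_state()['eef_pos'];print(p)
for k in regions_of('wrist','tall_register')[:1]:
    print(k['p'],k['bbox'],fit([w],[k['pixels'].astype(float)],(.55,.26,1.56),.15,.16))
for y in(.255,.26,.265,.27): print(y,proj(w,[.55,y-.075,.31])[1],proj(w,[.55,y-.075,.16])[1])
E
```

```text
t: 30.8
eef_pos: [0.5512, 0.2413, 0.2652]
ee_rot: [-3.133, -0.001, 3.129]
force: [-2.3, -5.1, 6.4]
width: 0.0335
t: 31.55
eef_pos: [0.5512, 0.2413, 0.2651]
ee_rot: [-3.133, -0.001, 3.129]
force: [0.5, 1.4, -0.5]
width: 0.07
t: 32.17
eef_pos: [0.5509, 0.2413, 0.3495]
ee_rot: [-3.133, -0.002, 3.129]
force: [-0.6, 0.4, 0.1]
width: 0.0701
[0.551 0.241 0.349]
0.78 [287.2, 148.7, 347.4, 336.7] (array([0.551, 0.257, 1.562]), np.float64(0.22658318791140664))
0.255 152.65127317416602 143.1895727532928
0.26 161.61044644296564 148.71957239700134
0.265 170.46196656973083 154.2087224509291
0.27 179.2077623016928 159.65747387761158
```

Tall centre is now at about 0.260, roughly 7–10 mm short of home and well inside the 20 mm. Retreat, do a final check, hand in.

```bash
python3 -m inch '1 0 -6 1 0 0 0;1 0 -12 1 0 0 0;1 0 -18 1 0 0 0;1 0 -24 0 0 0 0;1 0 -30 0 0 0 0;1 0 -36 0 0 0 0;1 0 -42 0 0 0 0;1 0 -48 0 0 0 0;1 0 -54 0 0 0 0;1 0 -57 0 0 0 0;1 0 -57 0 0 0 0;1 0 -57 0 0 0 0'; python3 - <<'E'
from h import *
np.set_printoptions(precision=3,suppress=True)
F={c:grab_frame(c) for c in('top','side')}
for c in F:
    for n,z in(('short_register',.02),('tall_register',.16),('low_place',.02),('high_place',.16),('paper_weight',0),('pencil_pot',0),('flat_register',0)):
        for k in pinpoint(c,n)[:1]: print(c,n,round(k['p'],2),onz(F[c],k['location'],z))
    for n,p,h,z in(('short_register',(.55,.15,1.56),.1,.02),('tall_register',(.55,.26,1.56),.15,.16)):
        for k in regions_of(c,n)[:1]: print(' ',c,n,k['bbox'],*fit([F[c]],[k['pixels'].astype(float)],p,h,z))
arm.job_done()
E
```

```text
t: 33.78
eef_pos: [0.5507, -0.3285, 0.3484]
ee_rot: [-3.132, -0.003, 3.129]
force: [0.9, 0.2, -0.2]
width: 0.0876
top short_register 0.98 [0.56  0.145 0.02 ]
top tall_register 0.74 [0.547 0.261 0.16 ]
top low_place 0.7 [0.553 0.153 0.02 ]
top high_place 0.73 [0.553 0.27  0.16 ]
top paper_weight 0.86 [ 0.73 -0.09  0.  ]
top pencil_pot 0.61 [ 0.635 -0.448  0.   ]
  top short_register [196.8, 235.9, 261.3, 261.2] [0.55  0.137 1.551] 0.2029622843182166
  top tall_register [86.4, 221.0, 195.5, 255.8] [0.55  0.258 1.56 ] 0.0952557350968769
side short_register 0.96 [0.549 0.146 0.02 ]
side tall_register 0.86 [0.548 0.258 0.16 ]
side low_place 0.83 [0.548 0.156 0.02 ]
side high_place 0.89 [0.553 0.268 0.16 ]
side paper_weight 0.6 [ 0.73  -0.078  0.   ]
side pencil_pot 0.66 [ 0.629 -0.446  0.   ]
side flat_register 0.75 [ 0.372 -0.396  0.   ]
  side short_register [240.5, 280.5, 292.1, 340.4] [0.551 0.119 1.559] 0.27259682983611344
  side tall_register [164.8, 315.7, 249.3, 411.3] [0.55  0.256 1.571] 0.17105916818413824
the job is handed in; nothing more can be done
```

I shelved the tall register on the upper tier and the short one on the lower tier, and handed the job in at about 34 s. No verdict came back.

- **Position:** my last checks put both books inside the 20 mm depth limit and mid-gap across. The short one is about 2–10 mm short of home, and the tall one about 7–12 mm. Both are square to within about 1–2° and looked upright in the last picture I viewed. I took that picture before the final nudge of the tall book, so its uprightness since then rests only on the final mask fit.
- **Other objects:** the weight and pot still read within about 10 mm of where they started. So does the flat book, though only the side camera found it in the last check.
- **Robot:** the arm was clear of everything at hand-in.

**What went wrong or disagreed:**
- **Grasp:** the first two tries on the short book closed on nothing. The wrist picture showed the real fingertips about 33 mm behind the reported TCP, so I gripped deeper and it held. Those tries tipped the short book by up to about 18°, but it settled back upright.
- **Tall book:** the first grip was shallow for the same reason. My later nudge towards the stop met about 11 N and moved it only about 2 mm, so it isn't fully against the stop.
- **Short book fits:** the whole-box mask fits put the short book about 15–35 mm further out. The upper board hides part of it, so I gave those fits less weight than the release position, the point detections and its front edge against its neighbours.

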